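# Book in a tin of bearings and unveil its clear lid

### The arm

A 6-joint arm with a two-finger parallel gripper is mounted at the origin on the work surface. World frame = base frame: x ahead of the robot, y to its left, z up, the work surface at z = 0. Lengths are in m, angles in degrees, forces in N, time in s.
With the tool pointing down it reaches from about 0.325 to 1 m from the base axis. Payload 5.1 kg.
Tool frame: the origin (TCP) lies midway between the tips of the shut fingers; the grasp point (between the pads) lies 19 mm behind it (manip.tcp_to_grasp is the distance from the TCP to the grasp point, in m); z points along the fingers, y is the line along which they close (so a half turn about z gives the same grasp; the last joint's range is limited). The gripper opens to 85 mm and grips with 20 to 120 N. Pads are 22 mm wide; open, the fingers measure 114 mm over their backs; the gripper's body (76 mm by 85 mm) begins 54 mm behind the grasp point. The pads swing forward as they close: fully open they stand 13 mm farther back than shut.
Start: joints at [-75.894, 7.093, 94.555, -0, 78.352, -4.733], TCP at [0.21, -0.615, 0.231] pointing down, gripper open.
Joint ranges: [-149.61, 149.61], [-58.7, 133.49], [1.44, 155.28], [-77.14, 257.14], [18.33, 153.61], [-166.67, 166.67]. Speed limits (degrees/s): [147.25, 147.25, 180, 180, 180, 180].

### API

Orientations are given as a 3x3 rotation matrix whose columns are the frame's x, y, z axes.
In Python, from plant import manip gives the robot as it stands.
- The arm moves only by the tool arm_command, never from a script. Its argument "rows" is one flat list of numbers, 7 for each row, row after row: the shift along the tool's x, y, z in cm, then the turn, a rotation vector about the tool's x, y, z in degrees, then the opening, from -1 (shut) to 1 (fully open), so that 0 is half open. In form: [tx, ty, tz, ax, ay, az, jaw, tx, ty, tz, ax, ay, az, jaw, ...]. A call has 1 to 12 rows; each row is the pose to reach, as a shift and turn from the pose commanded when the call began, along the tool's axes at that moment; what a row does not reach only later rows make up. A row lasts 1/12 s, in which the tool goes at most 41.7 mm and 7.16 degrees, less where a joint would pass 70% of its speed; a pose out of reach is approached as far as the arm can. A call with a gripper value outside its range is refused whole. The fingers move at their own pace and stop on an object; the grip force is fixed at half the most. Time passes only in rows, so rows that repeat a pose let the fingers close. It gives the time, the measured TCP pose, the force, the opening and the grip force at its end, in the units of the state.
- manip.get_state(): the state, without advancing time (a new reading comes with each control period).
- manip.camera(name): name is "scene" or "side" or "wrist"; returns a dict with "pixels" (400x640x3 uint8, blue, green, red), "fx", "fy", "cx", "cy" (pixels), "world_from_camera" (4x4, takes a point from camera to world coordinates). Camera axes: x right, y down, z forward; pixel columns grow to the right and rows downward; lengths in m; the calibration is good to about 2 mm. A picture is of the moment at which its call begins. There is no depth.
- manip.finish_job(): hands the job in; it is judged then, once.
The state is a dict: "t": time; "qpos": joint angles; "qvel": joint speeds; "joint_torque": joint torques, N m; "eef_pos": TCP position; "eef_rot": TCP orientation; "ft_force": force on the tool from outside, world axes, zero at the start; "torque": the same for the moment, N m; "gripper_width": finger opening in m; "grip_force": force on a finger pad.
Only numpy, scipy, OpenCV 4.12 (cv2) and the standard library are available. Lean on these libraries where they do the work, as an engineer would, in place of code of your own. Each camera call takes 0.05 s, during which the arm holds its last target. There are 200 camera calls.

### The job

Book in the open tin of bearings: take the yellow scanner wand out of its cup, hold it steady for a second with its nose pointing down at the barcode on the stock card from about 5 cm above, and stand it back in its cup. Then pick up the nested double lid by the orange stem, lower it onto the tin so that it sits fully home and let go, and take the blue outer cover alone by its collar and lift it straight up off the stem, leaving the clear inner lid seated on the tin undisturbed so that the bearings can be counted through it. Finish while still holding the blue cover level in the air, with its skirt well above the top of the stem, touching nothing but the gripper, and do not disturb the tin or the other stock.

Things in the scene. Friction and masses are not known exactly. Their poses are not given: they have to be found in the camera images.
- scanner_grip (a point): point on the axis of the yellow wand scanner at which to grip it: an upright round rod 28 mm across and 120 mm long, 0.12 kg, standing nose down and loose in its cup; this point is 88 mm above the nose and 32 mm below the wand's top end; z runs from the nose up along the wand
- scanner_nose (a point): centre of the wand's flat lower end, the reading window; it reads along -z (straight down as it stands); z points up along the wand. To read, the barcode's centre must lie on the wand's axis (within 12 mm) and 15 to 100 mm in front of the nose
- cup_floor (a point): centre of the inner floor of the fixed black scanner cup, 6 mm above the bench; the cup is open at the top, its rim 45 mm above the bench, 46 mm wide inside at the mouth and 56 mm outside
- barcode (a point): centre of the barcode, face up on a fixed flat stock card (52 x 76 mm), 5 mm above the bench
- tin_rim (a point): centre of the mouth of the open round steel tin, level with its rim: 70 mm high, 100 mm outside, 92 mm inside diameter, 2.2 kg, standing loose on the bench, bearings inside up to 54 mm above the bench; z up
- inner_seat (a point): on the axis of the clear inner lid, level with the underside of its disc (106 mm across, 8 mm thick) that comes to lie on the tin's rim; below it a tapered plug 8 mm deep, 84 mm across, narrowing to 72 mm, enters the tin. The lid begins standing on its plug on the bench (this point 8 mm up) with the blue cover nested on it. z up
- stem_grip (a point): point at which to grip the round orange stem of the inner lid, on its axis: the stem is 14 mm across, fixed to the middle of the inner lid, and ends 10 mm above this point, 76 mm above inner_seat; this point is 66 mm above inner_seat. The stem passes loosely through the blue cover's collar and stands 34 mm out of it while nested, so lifting by the stem carries both lids; each weighs about 0.2 kg
- collar (a point): point on the axis of the blue outer cover, in its collar: the collar is an upright tube 36 mm across outside, 22 mm inside, 30 mm tall, and ends 10 mm above this point; the cover's round plate (118 mm across, 4 mm thick) has its top 20 mm and its underside 24 mm below this point, with a 7 mm skirt hanging from its edge around the inner disc. Nested, this point is 32 mm above inner_seat. The cover lifts off freely upward: to clear the stem it must rise by 75 mm. z up
- bearing_small: small steel ball bearing lying flat, 42 mm across, 12 mm high; a loose bystander to leave alone; origin at the centre of its underside
- bearing_big: large steel ball bearing lying flat, 72 mm across, 20 mm high; a loose bystander to leave alone; origin at the centre of its underside
- red_carton: red carton, 90 x 70 x 45 mm high; a loose bystander to leave alone; origin at the centre of its underside
- blue_carton: blue carton, 60 x 60 x 50 mm high; a loose bystander to leave alone; origin at the centre of its underside
- white_carton: white carton with a green band, 70 x 50 x 40 mm high; a loose bystander to leave alone; origin at the centre of its underside
- seal_ring: black rubber seal ring lying flat, 64 mm across, 9 mm high; a loose bystander to leave alone; origin at the centre of its underside
There are look-alikes about, which are no part of the job. What is shaped like the part that bears collar but pink or turquoise is not meant.

How it is judged:
By the outcome, as a careful person would: the job done as asked, in the order asked, and still so for the second after the job is handed in, while the arm keeps its last pose, push and grip.
It also fails if it takes over 58 s, if anything falls off the work surface, if the arm or the gripper's body presses on something with over 40 N, if the wrist force passes 120 N, or if a joint passes its speed limit or range.

## Working session

There is one attempt and no reset: what is moved stays moved. The work goes in short steps, Python scripts to look and compute and a tool call to move; the robot and the scene stay as the last step left them, time stands still between calls to the robot, and variables do not carry over. Pictures are saved under pics/ and viewed, at most 10 in all, crops included, and the job is handed in when it is done.

Besides the shell and the picture viewer there is one more tool, called as a command line: name --argument value ..., lists and objects as JSON in quotes. arm_command: Moves the arm, as the interface text tells. Its arguments: {"type":"object","properties":{"rows":{"type":"array","items":{"type":"number"}}},"required":["rows"]}

```bash
mkdir -p pics
cat > h.py <<'E'
import numpy as np, cv2
from plant import manip
def snap(n,f):
    c=manip.camera(n); cv2.imwrite(f'pics/{f}.png',c['pixels']); np.savez(f'pics/{f}.npz',**{k:c[k] for k in('fx','fy','cx','cy','world_from_camera')}); return c
def load(f): return np.load(f'pics/{f}.npz')
def ray(c,u,v,z):
    T=np.array(c['world_from_camera']); d=T[:3,:3]@[(u-c['cx'])/c['fx'],(v-c['cy'])/c['fy'],1]; o=T[:3,3]
    return o+d*(z-o[2])/d[2]
def proj(c,p):
    T=np.linalg.inv(np.array(c['world_from_camera'])); q=T[:3,:3]@p+T[:3,3]
    return np.array([c['fx']*q[0]/q[2]+c['cx'],c['fy']*q[1]/q[2]+c['cy']])
E
python3 - <<'E'
from h import *
a=snap('scene','s0');b=snap('side','d0')
for c in(a,b): print(np.round(c['world_from_camera'],3).tolist(),c['fx'])
s=manip.get_state();print(s['eef_pos'],np.round(s['eef_rot'],3).tolist(),s['gripper_width'],s['t'])
E
```

```text
[[-0.255, 0.711, -0.655, 1.223], [0.967, 0.192, -0.168, 0.188], [0.006, -0.676, -0.736, 0.874], [0.0, 0.0, 0.0, 1.0]] 442.98429975768533
[[-0.998, -0.047, 0.041, 0.46], [-0.062, 0.73, -0.68, 0.892], [0.002, -0.682, -0.732, 1.056], [0.0, 0.0, 0.0, 1.0]] 472.33364967009857
[ 0.20972482 -0.61463777  0.23017233] [[0.946, 0.323, -0.0], [0.323, -0.946, 0.002], [0.0, -0.002, -1.0]] 0.08563934476205545 0.1
```

View pics/s0.png

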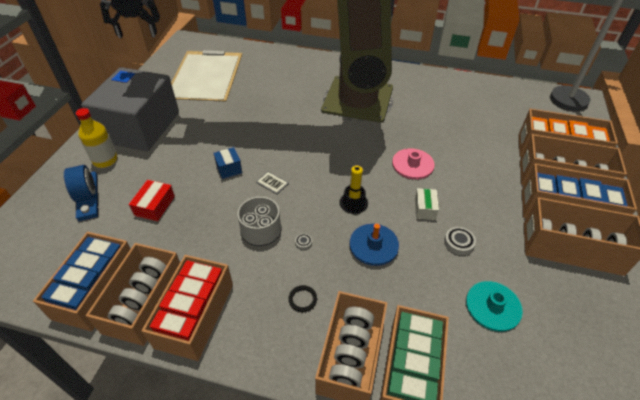

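View pics/d0.png

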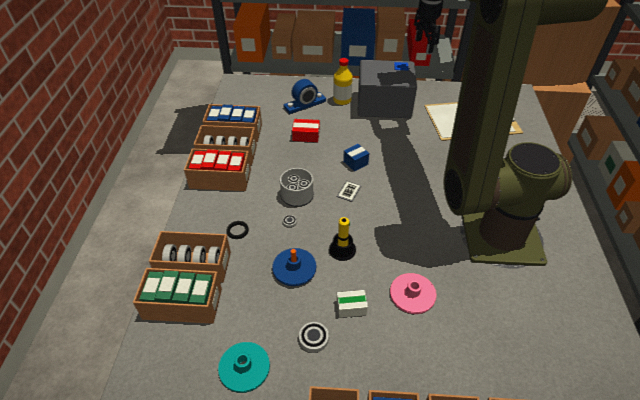

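The scene view shows the wand in its cup at (356,190), the card at (273,182), the tin at (259,215) and the nested lid at (375,243). Possible mistakes for the lid: pink cover (413,163), turquoise cover (494,305), and the blue one with the orange stem at (375,235). I choose the last one. In the side view these are the wand (343,238), card (349,191), tin (297,185) and lid (294,265).

Run:
```python
from h import *
ims=[]
for f,(x,y) in(('s0',(325,205)),('d0',(320,225))):
    im=cv2.imread(f'pics/{f}.png'); c=load(f)
    ims.append(cv2.resize(im[y-70:y+70,x-95:x+95],None,fx=4,fy=4,interpolation=cv2.INTER_CUBIC)[:, :])
    hsv=cv2.cvtColor(im,cv2.COLOR_BGR2HSV)
    roi=np.zeros(im.shape[:2],np.uint8); roi[y-70:y+80,x-95:x+95]=1
    for n,lo,hi in(('yel',(22,150,80),(35,255,255)),('ora',(3,150,80),(16,255,255)),('blue',(100,120,40),(125,255,255))):
        m=cv2.inRange(hsv,lo,hi)*roi
        k,l,st,ce=cv2.connectedComponentsWithStats(m)
        for i in range(1,k):
            if st[i][4]>20: print(f,n,st[i],ce[i].round(1))
cv2.imwrite('pics/crop.png',cv2.resize(np.vstack(ims),(543,800))[:, :]) if 0 else cv2.imwrite('pics/crop.png',cv2.resize(np.hstack(ims),(800,295),interpolation=cv2.INTER_AREA))
pts={'wandtop':((356,168.5),(344,219.5),.126),'lidtop':((376.5,226),(293.5,250),.084),'card':((273,182.5),(349,191),.005),'tinrim':((259,213),(296.5,180),.07),'lidplate':((374.5,243),(294.5,266),.02)}
for n,(p,q,z) in pts.items(): print(n,ray(load('s0'),*p,z).round(4),ray(load('d0'),*q,z).round(4))
```

```text
s0 yel [350 165  13  24 234] [355.9 176.4]
s0 yel [350 191  10   7  59] [354.3 194.3]
s0 ora [373 224   7  14  69] [375.8 230.3]
s0 blue [230 148  11  28 195] [234.6 163.4]
s0 blue [ 350  224   48   41 1450] [373.5 245.2]
d0 yel [339 217  11  21 182] [343.4 227.3]
d0 yel [338 240  10   7  55] [342.5 242.8]
d0 ora [225 155  28  36 362] [237.7 175.5]
d0 ora [291 249   5  13  57] [293.2 255. ]
d0 blue [344 155  25  16 273] [356.2 161.1]
d0 blue [ 272  248   44   38 1212] [294.  267.5]
wandtop [0.4556 0.0814 0.126 ] [0.4538 0.0814 0.126 ]
lidtop [0.5837 0.158  0.084 ] [0.58   0.1571 0.084 ]
card [ 0.4441 -0.143   0.005 ] [ 0.4412 -0.1429  0.005 ]
tinrim [ 0.606  -0.1178  0.07  ] [ 0.6002 -0.1149  0.07  ]
lidplate [0.584  0.1598 0.02  ] [0.5796 0.1616 0.02  ]
```

View pics/crop.png

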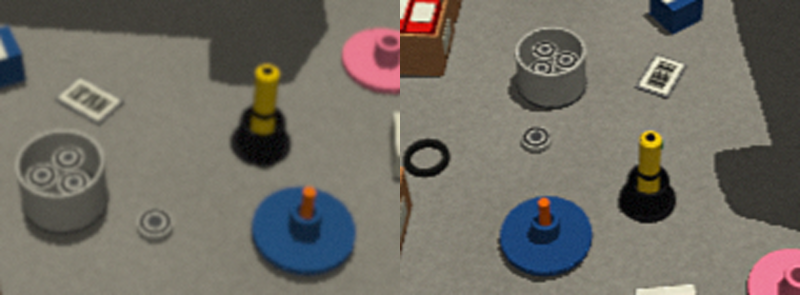

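Crop: the right lid is confirmed as the blue cover with the orange stem. The wand is yellow in a black cup, with no second wand in view. Next I check the grey machine near the first path and work out the shift.

```bash
cat >> h.py <<'E'
def shift(x,y,z,yaw=None):
    s=manip.get_state(); R=np.array(s['eef_rot']); d=np.array([x,y,z])-s['eef_pos']
    print('t',s['t'],'pos',np.round(s['eef_pos'],4),'w',round(s['gripper_width'],4),'gf',np.round(s['grip_force'],1),'F',np.round(s['ft_force'],1),'SHIFT cm',np.round(R.T@d*100,2))
    if yaw is not None:
        from scipy.spatial.transform import Rotation as Ro
        c,n=np.cos(np.radians(yaw)),np.sin(np.radians(yaw)); G=np.array([[c,n,0],[n,-c,0],[0,0,-1]])
        print('TURN',Ro.from_matrix(R.T@G).as_rotvec(degrees=True).round(2))
E
python3 - <<'E'
from h import *
for z in(.1,.15,.2):
  print(z,[ray(load('s0'),*p,z)[:2].round(3).tolist() for p in((108,70),(177,77),(140,97))],[ray(load('d0'),*p,z)[:2].round(3).tolist() for p in((414,90),(362,88),(414,62))])
shift(.21,-.615,.33); shift(.4547,.0814,.33,0)
E
```

```text
0.1 [[0.196, -0.771], [0.174, -0.543], [0.299, -0.599]] [[0.224, -0.569], [0.409, -0.569], [0.211, -0.759]]
0.15 [[0.262, -0.709], [0.242, -0.496], [0.359, -0.548]] [[0.236, -0.492], [0.412, -0.493], [0.224, -0.673]]
0.2 [[0.329, -0.647], [0.31, -0.448], [0.419, -0.497]] [[0.249, -0.416], [0.414, -0.416], [0.237, -0.586]]
t 0.1 pos [ 0.2097 -0.6146  0.2302] w 0.0856 gf 0.0 F [0.2 0.3 0.7] SHIFT cm [ 0.02  0.02 -9.98]
t 0.1 pos [ 0.2097 -0.6146  0.2302] w 0.0856 gf 0.0 F [0.2 0.3 0.7] SHIFT cm [ 45.66 -57.98  -9.86]
TURN [-1.100e-01  1.000e-02  1.884e+01]
```

arm_command --rows '[0, 0, -4, 0, 0, 0, 1, 0, 0, -7, 0, 0, 0, 1, 45.7, -58, -7, 0, 0, 0, 1, 45.7, -58, -7, 0, 0, 0, 1, 45.7, -58, -7, 0, 0, 0, 1, 45.7, -58, -7, 0, 0, 0, 1, 45.7, -58, -7, 0, 0, 0, 1, 45.7, -58, -7, 0, 0, 0, 1, 45.7, -58, -7, 0, 0, 0, 1, 45.7, -58, -7, 0, 0, 0, 1, 45.7, -58, -7, 0, 0, 0, 1, 45.7, -58, -7, 0, 0, 0, 1]'

```text
t: 1.1
eef_pos: [0.3481, -0.2201, 0.3009]
eef_rot: [[0.947, 0.322, 0.0], [0.322, -0.947, 0.0], [0.0, -0.0, -1.0]]
ft_force: [0.8, 0.7, 0.2]
gripper_width: 0.0852
grip_force: 0.0
```

```bash
python3 -c "
from h import *
shift(.4547,.0814,.18)"
```

```text
t 1.1 pos [ 0.3481 -0.2201  0.3009] w 0.0852 gf 0.0 F [0.8 0.7 0.2] SHIFT cm [ 19.8  -25.11  12.1 ]
```

arm_command --rows '[19.8, -25.1, 12.1, 0, 0, 0, 1, 19.8, -25.1, 12.1, 0, 0, 0, 1, 19.8, -25.1, 12.1, 0, 0, 0, 1, 19.8, -25.1, 12.1, 0, 0, 0, 1, 19.8, -25.1, 12.1, 0, 0, 0, 1, 19.8, -25.1, 12.1, 0, 0, 0, 1, 19.8, -25.1, 12.1, 0, 0, 0, 1, 19.8, -25.1, 12.1, 0, 0, 0, 1, 19.8, -25.1, 12.1, 0, 0, 0, 1, 19.8, -25.1, 12.1, 0, 0, 0, 1, 19.8, -25.1, 12.1, 0, 0, 0, 1, 19.8, -25.1, 12.1, 0, 0, 0, 1]'

```text
t: 2.1
eef_pos: [0.4547, 0.0783, 0.1809]
eef_rot: [[0.947, 0.322, 0.001], [0.322, -0.947, -0.0], [0.001, 0.001, -1.0]]
ft_force: [0.5, 0.0, -0.0]
gripper_width: 0.0859
grip_force: 0.0
```

```bash
python3 -c "
from h import *
shift(.4547,.0814,.077); c=snap('wrist','w0'); print(np.round(c['world_from_camera'],3).tolist(), proj(c,np.array([.4547,.0814,.126])), proj(c,np.array([.443,-.143,.005])))"
```

```text
t 2.1 pos [0.4547 0.0783 0.1809] w 0.0859 gf 0.0 F [ 0.5  0.  -0. ] SHIFT cm [ 0.1  -0.3  10.39]
[[0.321, -0.904, -0.282, 0.527], [-0.947, -0.307, -0.096, 0.102], [-0.0, 0.298, -0.955, 0.323], [0.0, 0.0, 0.0, 1.0]] [314.58399901 215.36313919] [489.05345724 244.36009314]
```

View pics/w0.png

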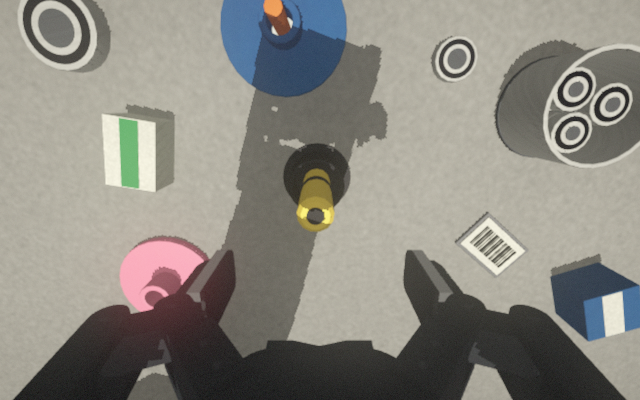

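The wrist view shows the wand top at (315,215) against a prediction of (314.6,215.4), and the card centre at (491,244). My estimate is good, so I descend and close.

arm_command --rows '[0.1, -0.2, 2, 0, 0, 0, 1, 0.1, -0.2, 4.5, 0, 0, 0, 1, 0.1, -0.2, 7, 0, 0, 0, 1, 0.1, -0.2, 9, 0, 0, 0, 1, 0.1, -0.2, 10.3, 0, 0, 0, 1, 0.1, -0.2, 10.3, 0, 0, 0, 1, 0.1, -0.2, 10.3, 0, 0, 0, -1, 0.1, -0.2, 10.3, 0, 0, 0, -1, 0.1, -0.2, 10.3, 0, 0, 0, -1, 0.1, -0.2, 10.3, 0, 0, 0, -1, 0.1, -0.2, 10.3, 0, 0, 0, -1, 0.1, -0.2, 10.3, 0, 0, 0, -1]'

```text
t: 3.15
eef_pos: [0.4559, 0.0817, 0.0788]
eef_rot: [[0.946, 0.323, 0.003], [0.323, -0.946, 0.0], [0.002, 0.001, -1.0]]
ft_force: [0.1, 1.0, 4.5]
gripper_width: 0.0268
grip_force: 59.1
```

```bash
python3 -c "
from h import *
c=load('w0')
print('card',ray(c,491.5,244.5,.005),'stem',ray(c,272,9,.084),'tin',ray(c,609,106,.07))
shift(.4547,.0814,.20)"
```

```text
card [ 0.44378469 -0.14589174  0.005     ] stem [0.57961343 0.15605713 0.084     ] tin [ 0.60518598 -0.12570982  0.07      ]
t 3.15 pos [0.4559 0.0817 0.0788] w 0.0268 gf 59.1 F [0.1 1.  4.5] SHIFT cm [-9.000e-02 -1.000e-02 -1.212e+01]
```

arm_command --rows '[0, 0, -2, 0, 0, 0, -1, 0, 0, -5, 0, 0, 0, -1, 0, 0, -8, 0, 0, 0, -1, 0, 0, -10, 0, 0, 0, -1, -1, 2.5, -10, 0, 0, 0, -1, -2.4, 6, -10, 0, 0, 0, -1, -3.8, 9.5, -10, 0, 0, 0, -1, -5.2, 13, -9, 0, 0, 0, -1, -6.6, 16.5, -8, 0, 0, 0, -1, -8, 19.5, -6, 0, 0, 0, -1, -8.5, 21, -5, 0, 0, 0, -1, -8.5, 21, -5, 0, 0, 0, -1]'

```text
t: 4.15
eef_pos: [0.44, -0.1465, 0.1243]
eef_rot: [[0.948, 0.319, -0.005], [0.319, -0.948, 0.001], [-0.004, -0.003, -1.0]]
ft_force: [-1.0, 0.7, -1.3]
gripper_width: 0.0269
grip_force: 59.5
```

```bash
python3 -c "
from h import *
shift(.4435,-.145,.128); c=snap('scene','s1'); cv2.imwrite('pics/c1.png',cv2.resize(c['pixels'][100:260,200:460],None,fx=3,fy=3)); c=snap('side','d1'); print('exp nose px',proj(c,np.array([.4435,-.145,.055])))"
```

```text
t 4.15 pos [ 0.44   -0.1465  0.1243] w 0.0269 gf 59.5 F [-1.   0.7 -1.3] SHIFT cm [ 0.38 -0.03 -0.37]
exp nose px [348.94520635 178.95691103]
```

View pics/c1.png

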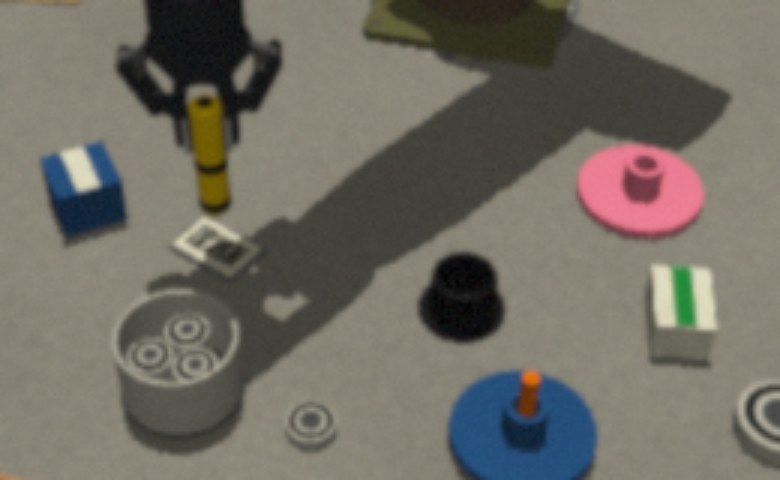

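The scene crop shows the wand held upright over the card, with its nose at about scene pixel (271,168) just above the barcode at (271,182). I make a small correction and hold.

arm_command --rows '[0.2, 0, -0.2, 0, 0, 0, -1, 0.2, 0, -0.2, 0, 0, 0, -1, 0.2, 0, -0.2, 0, 0, 0, -1, 0.2, 0, -0.2, 0, 0, 0, -1, 0.2, 0, -0.2, 0, 0, 0, -1, 0.2, 0, -0.2, 0, 0, 0, -1, 0.2, 0, -0.2, 0, 0, 0, -1, 0.2, 0, -0.2, 0, 0, 0, -1, 0.2, 0, -0.2, 0, 0, 0, -1, 0.2, 0, -0.2, 0, 0, 0, -1, 0.2, 0, -0.2, 0, 0, 0, -1, 0.2, 0, -0.2, 0, 0, 0, -1]'

```text
t: 5.25
eef_pos: [0.4441, -0.144, 0.1293]
eef_rot: [[0.946, 0.323, -0.0], [0.323, -0.946, 0.0], [-0.0, -0.0, -1.0]]
ft_force: [0.3, 0.2, -1.7]
gripper_width: 0.0269
grip_force: 59.5
```

```bash
python3 -c "
from h import *
shift(.4435,-.145,.128)
for n,f in(('scene','s2'),('side','d2')):
  c=snap(n,f); im=c['pixels']; h=cv2.cvtColor(im,cv2.COLOR_BGR2HSV); m=cv2.inRange(h,(22,120,60),(36,255,255))
  x,y=(270,155) if n=='scene' else (348,170)
  m[:y-50]=0;m[y+40:]=0;m[:,:x-30]=0;m[:,x+30:]=0
  ys,xs=np.nonzero(m)
  for r in range(ys.min(),ys.max()+1,5): k=xs[ys==r]; print(n,r,k.min() if len(k) else 0,k.max() if len(k) else 0)
  p=np.array(manip.get_state()['eef_pos'])
  print([proj(c,[p[0],p[1],z]).round(1).tolist() for z in(.055,.09,.12,.175)], proj(c,[.4435,-.145,.005]).round(1))
  h2=cv2.inRange(h,(0,0,140),(180,60,255)); h2[:160 if n=='scene' else 175]=0;h2[210:]=0;h2[:,:x-25]=0;h2[:,x+30:]=0
  ys,xs=np.nonzero(h2);print('card box',xs.min(),xs.max(),ys.min(),ys.max())
"
```

```text
t 5.25 pos [ 0.4441 -0.144   0.1293] w 0.0269 gf 59.5 F [ 0.3  0.2 -1.7] SHIFT cm [-0.09  0.07  0.13]
scene 131 269 269
scene 136 263 274
scene 141 264 274
scene 146 264 274
scene 151 265 274
scene 156 275 275
scene 161 267 275
scene 166 267 276
[[271.3, 169.3], [270.3, 159.6], [269.4, 150.9], [267.6, 134.0]] [272.4 182.2]
card box 245 299 160 209
side 149 346 347
side 154 346 348
side 159 346 347
side 164 346 347
side 169 346 353
side 174 346 353
side 179 0 0
[[348.7, 179.2], [349.2, 170.7], [349.7, 163.3], [350.5, 148.9]] [348.3 190.5]
card box 324 377 175 209
```

Both views put the wand axis within 2 mm of the barcode's line. I hold a full steady second more.

arm_command --rows '[0, 0, 0, 0, 0, 0, -1, 0, 0, 0, 0, 0, 0, -1, 0, 0, 0, 0, 0, 0, -1, 0, 0, 0, 0, 0, 0, -1, 0, 0, 0, 0, 0, 0, -1, 0, 0, 0, 0, 0, 0, -1, 0, 0, 0, 0, 0, 0, -1, 0, 0, 0, 0, 0, 0, -1, 0, 0, 0, 0, 0, 0, -1, 0, 0, 0, 0, 0, 0, -1, 0, 0, 0, 0, 0, 0, -1, 0, 0, 0, 0, 0, 0, -1]'

```text
t: 6.35
eef_pos: [0.4442, -0.144, 0.1294]
eef_rot: [[0.946, 0.323, 0.0], [0.323, -0.946, -0.0], [0.0, 0.0, -1.0]]
ft_force: [0.1, 0.3, -1.1]
gripper_width: 0.0265
grip_force: 59.5
```

```bash
python3 -c "
from h import *
shift(.4556,.0817,.170)"
```

```text
t 6.35 pos [ 0.4442 -0.144   0.1294] w 0.0265 gf 59.5 F [ 0.1  0.3 -1.1] SHIFT cm [  8.37 -20.99  -4.06]
```

arm_command --rows '[0, 0, -2, 0, 0, 0, -1, 0, 0, -4, 0, 0, 0, -1, 1.2, -3, -4.5, 0, 0, 0, -1, 2.6, -6.5, -4.5, 0, 0, 0, -1, 4, -10, -4.5, 0, 0, 0, -1, 5.4, -13.5, -4.5, 0, 0, 0, -1, 6.8, -17, -4.5, 0, 0, 0, -1, 7.8, -19.5, -4.5, 0, 0, 0, -1, 8.4, -21, -4.5, 0, 0, 0, -1, 8.4, -21, -4.5, 0, 0, 0, -1, 8.4, -21, -4.5, 0, 0, 0, -1, 8.4, -21, -4.5, 0, 0, 0, -1]'

```text
t: 7.35
eef_pos: [0.4558, 0.0813, 0.1742]
eef_rot: [[0.946, 0.323, -0.0], [0.323, -0.946, -0.001], [-0.0, 0.0, -1.0]]
ft_force: [-0.3, 0.3, -0.7]
gripper_width: 0.0266
grip_force: 59.7
```

```bash
python3 -c "
from h import *
shift(.4556,.0817,.0795)"
```

```text
t 7.35 pos [0.4558 0.0813 0.1742] w 0.0266 gf 59.7 F [-0.3  0.3 -0.7] SHIFT cm [-0.   -0.05  9.47]
```

arm_command --rows '[0, 0, 2, 0, 0, 0, -1, 0, 0, 4, 0, 0, 0, -1, 0, 0, 6, 0, 0, 0, -1, 0, 0, 8, 0, 0, 0, -1, 0, 0, 9, 0, 0, 0, -1, 0, 0, 9.5, 0, 0, 0, -1, 0, 0, 9.5, 0, 0, 0, -1, 0, 0, 9.5, 0, 0, 0, -1, 0, 0, 9.5, 0, 0, 0, -1]'

```text
t: 8.1
eef_pos: [0.4565, 0.0815, 0.0801]
eef_rot: [[0.947, 0.322, 0.001], [0.322, -0.947, 0.0], [0.001, 0.0, -1.0]]
ft_force: [-0.3, -0.5, -2.3]
gripper_width: 0.0267
grip_force: 59.8
```

arm_command --rows '[0, 0, 0.15, 0, 0, 0, -1, 0, 0, 0.15, 0, 0, 0, -1, 0, 0, 0.15, 0, 0, 0, -0.2, 0, 0, 0.15, 0, 0, 0, 0.2, 0, 0, 0.15, 0, 0, 0, 0.6, 0, 0, 0.15, 0, 0, 0, 1, 0, 0, 0.15, 0, 0, 0, 1, 0, 0, 0.15, 0, 0, 0, 1, 0, 0, -3, 0, 0, 0, 1, 0, 0, -6, 0, 0, 0, 1, 0, 0, -9, 0, 0, 0, 1, 0, 0, -11, 0, 0, 0, 1]'

```text
t: 9.1
eef_pos: [0.4568, 0.082, 0.1925]
eef_rot: [[0.946, 0.323, 0.004], [0.323, -0.946, 0.0], [0.003, 0.001, -1.0]]
ft_force: [0.5, 0.3, 0.3]
gripper_width: 0.0851
grip_force: 0.0
```

```bash
python3 -c "
from h import *
shift(.580,.157,.19)
c=snap('wrist','w1'); print(proj(c,np.array([.4556,.0817,.126])),proj(c,np.array([.58,.157,.084])))"
```

```text
t 9.1 pos [0.4568 0.082  0.1925] w 0.0851 gf 0.0 F [0.5 0.3 0.3] SHIFT cm [14.08 -3.12  0.3 ]
[318.42037226 212.93569767] [277.42881127  18.27545506]
```

View pics/w1.png

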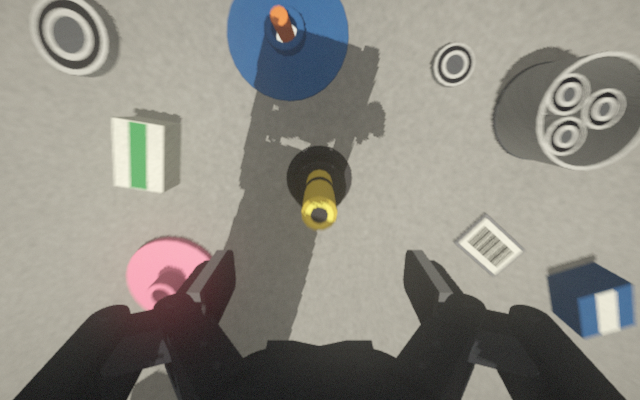

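The wand stands upright in its cup again: top at (319,213), predicted (318,213). The stem top is at (280,15). Next I move above the lid.

arm_command --rows '[3, -0.6, 0, 0, 0, 0, 1, 7, -1.5, 0, 0, 0, 0, 1, 10.5, -2.3, 0, 0, 0, 0, 1, 13, -2.9, 0, 0, 0, 0, 1, 14.1, -3.1, 2, 0, 0, 0, 1, 14.1, -3.1, 5, 0, 0, 0, 1, 14.1, -3.1, 6, 0, 0, 0, 1, 14.1, -3.1, 6, 0, 0, 0, 1, 14.1, -3.1, 6, 0, 0, 0, 1]'

```text
t: 9.9
eef_pos: [0.5785, 0.1565, 0.1286]
eef_rot: [[0.946, 0.323, -0.002], [0.323, -0.946, -0.0], [-0.002, -0.0, -1.0]]
ft_force: [0.4, -0.3, 0.2]
gripper_width: 0.0852
grip_force: 0.0
```

```bash
python3 -c "
from h import *
shift(.580,.157,.057)
c=snap('wrist','w2'); im=c['pixels'];h=cv2.cvtColor(im,cv2.COLOR_BGR2HSV); m=cv2.inRange(h,(3,150,80),(16,255,255))
k,l,st,ce=cv2.connectedComponentsWithStats(m)
print([(s.tolist(),e.round(1)) for s,e in zip(st[1:],ce[1:]) if s[4]>60]); print([proj(c,np.array([.58,.157,z])).round(1) for z in (.05,.084)])
print(ray(c,320,200,.084))
cv2.imwrite('pics/w2.png',im)"
```

```text
t 9.9 pos [0.5785 0.1565 0.1286] w 0.0852 gf 0.0 F [ 0.4 -0.3  0.2] SHIFT cm [0.18 0.   7.16]
[([311, 190, 19, 36, 477], array([319.8, 209. ]))]
[array([318.8, 203.9]), array([318.6, 219.6])]
[0.59379146 0.16072086 0.084     ]
```

View pics/w2.png

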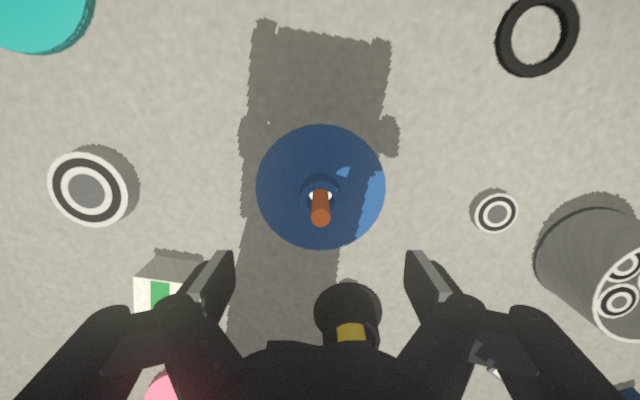

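The stem top is at (320,217), within about 1 mm of the prediction. I descend and grip the stem.

arm_command --rows '[0.25, 0, 2, 0, 0, 0, 1, 0.25, 0, 4, 0, 0, 0, 1, 0.25, 0, 6, 0, 0, 0, 1, 0.25, 0, 7, 0, 0, 0, 1, 0.25, 0, 7, 0, 0, 0, 1, 0.25, 0, 7, 0, 0, 0, -1, 0.25, 0, 7, 0, 0, 0, -1, 0.25, 0, 7, 0, 0, 0, -1, 0.25, 0, 7, 0, 0, 0, -1, 0.25, 0, 7, 0, 0, 0, -1, 0.25, 0, 7, 0, 0, 0, -1, 0.25, 0, 7, 0, 0, 0, -1]'

```text
t: 10.95
eef_pos: [0.5822, 0.1573, 0.0601]
eef_rot: [[0.946, 0.323, 0.001], [0.323, -0.946, -0.0], [0.001, 0.001, -1.0]]
ft_force: [-0.3, -2.4, 2.6]
gripper_width: 0.012
grip_force: 58.4
```

```bash
python3 -c "
from h import *
shift(.605,-.12,.17)"
```

```text
t 10.95 pos [0.5822 0.1573 0.0601] w 0.012 gf 58.4 F [-0.3 -2.4  2.6] SHIFT cm [ -6.79  26.99 -10.97]
```

Run:
```python
from h import *
from scipy.optimize import minimize
th=np.linspace(0,2*np.pi,120,endpoint=False)
def val(f,x,y,r,z):
    P=np.array([proj(C[f],np.array([x+r*np.cos(t),y+r*np.sin(t),z])) for t in th],np.float32)
    ok=(P[:,0]>1)&(P[:,0]<637)&(P[:,1]>1)&(P[:,1]<397)
    return cv2.remap(G[f],P[ok,0].copy(),P[ok,1].copy(),cv2.INTER_LINEAR).mean()
C={};G={}
for f in('s0','d0','w0','w1'):
    C[f]={k:load(f)[k] for k in('fx','fy','cx','cy','world_from_camera')};G[f]=cv2.cvtColor(cv2.imread(f'pics/{f}.png'),cv2.COLOR_BGR2GRAY).astype(np.float32)
    F=lambda p:-(val(f,*p,.048,.07)-.5*val(f,*p,.043,.07)-.5*val(f,*p,.053,.07))
    g=min((F((x,y)),x,y) for x in np.arange(.59,.62,.002) for y in np.arange(-.135,-.105,.002))
    r=minimize(F,g[1:],method='Nelder-Mead'); print(f,r.x.round(4),-r.fun)
shift(.605,-.12,.17)
```

```text
s0 [ 0.6021 -0.1217] 32.78215026855469
d0 [ 0.6022 -0.121 ] 52.060882568359375
w0 [ 0.6022 -0.1234] 84.31233215332031
w1 [ 0.6023 -0.1252] 67.62998962402344
t 10.95 pos [0.5822 0.1573 0.0601] w 0.012 gf 58.4 F [-0.3 -2.4  2.6] SHIFT cm [ -6.79  26.99 -10.97]
```

arm_command --rows '[0, 0, -0.5, 0, 0, 0, -1, 0, 0, -1.5, 0, 0, 0, -1, 0, 0, -3, 0, 0, 0, -1, 0, 0, -4.5, 0, 0, 0, -1, 0, 0, -6.5, 0, 0, 0, -1, 0, 0, -8.5, 0, 0, 0, -1, 0, 0, -10.5, 0, 0, 0, -1, 0, 0, -12, 0, 0, 0, -1, 0, 0, -13, 0, 0, 0, -1, 0, 0, -13, 0, 0, 0, -1]'

```text
t: 11.78
eef_pos: [0.5827, 0.1579, 0.1922]
eef_rot: [[0.946, 0.323, 0.004], [0.323, -0.946, 0.001], [0.004, 0.0, -1.0]]
ft_force: [1.7, -0.1, -3.9]
gripper_width: 0.0116
grip_force: 58.5
```

Fits of the rim circle from four pictures agree on the tin at (0.602, -0.1225). I carry the lid over it.

arm_command --rows '[-0.4, 1.5, 0, 0, 0, 0, -1, -1.1, 4, 0, 0, 0, 0, -1, -1.9, 7, 0, 0, 0, 0, -1, -2.7, 10, 0, 0, 0, 0, -1, -3.5, 13, 0, 0, 0, 0, -1, -4.3, 16, 0, 0, 0, 0, -1, -5, 19, 0, 0, 0, 0, -1, -5.8, 22, 0, 0, 0, 0, -1, -6.5, 24.5, 0, 0, 0, 0, -1, -7, 26.4, 0, 0, 0, 0, -1, -7.2, 27.2, 0, 0, 0, 0, -1, -7.2, 27.2, 0, 0, 0, 0, -1]'

```text
t: 12.78
eef_pos: [0.6005, -0.1245, 0.1877]
eef_rot: [[0.947, 0.321, -0.003], [0.321, -0.947, 0.001], [-0.002, -0.001, -1.0]]
ft_force: [0.1, 0.5, -4.5]
gripper_width: 0.0115
grip_force: 58.8
```

arm_command --rows '[0, 0, 0.5, 0, 0, 0, -1, 0, 0, 1.5, 0, 0, 0, -1, 0, 0, 2.5, 0, 0, 0, -1, 0, 0, 2.5, 0, 0, 0, -1, 0, 0, 2.5, 0, 0, 0, -1]'

```text
t: 13.2
eef_pos: [0.6002, -0.1218, 0.1622]
eef_rot: [[0.946, 0.324, -0.004], [0.324, -0.946, 0.001], [-0.003, -0.002, -1.0]]
ft_force: [1.5, 0.1, -5.6]
gripper_width: 0.0115
grip_force: 58.7
```

Run:
```python
from h import *
shift(.6022,-.1225,.1221)
p=np.array(manip.get_state()['eef_pos']); ims=[]
for n,f in(('scene','s3'),('side','d3')):
    c=snap(n,f); im=c['pixels'];h=cv2.cvtColor(im,cv2.COLOR_BGR2HSV)
    u=proj(c,[p[0],p[1],p[2]-.03]); x,y=int(u[0]),int(u[1])
    sz=p[2]-.062+.008 # approx seat z = tcp-.0521
    seat=p[2]-.0521
    m=cv2.inRange(h,(100,120,40),(125,255,255)); m2=np.zeros_like(m); m2[y-45:y+45,x-45:x+45]=m[y-45:y+45,x-45:x+45]
    ys,xs=np.nonzero(m2); print(n,'blue box',xs.min(),xs.max(),ys.min(),ys.max())
    t=np.linspace(0,2*np.pi,90)
    P=np.array([proj(c,[p[0]+.059*np.cos(a),p[1]+.059*np.sin(a),seat+.010]) for a in t]); print('pred',P.min(0).round(1),P.max(0).round(1))
    ims.append(cv2.resize(im[y-60:y+70,x-65:x+65],(390,390),interpolation=cv2.INTER_CUBIC))
cv2.imwrite('pics/c3.png',np.hstack(ims))
```

```text
t 13.2 pos [ 0.6002 -0.1218  0.1622] w 0.0115 gf 58.7 F [ 1.5  0.1 -5.6] SHIFT cm [0.18 0.14 4.01]
scene blue box 215 281 152 218
pred [230.1 178.3] [281.9 216.6]
side blue box 250 315 117 182
pred [275.8 152.7] [316.2 180.1]
```

View pics/c3.png

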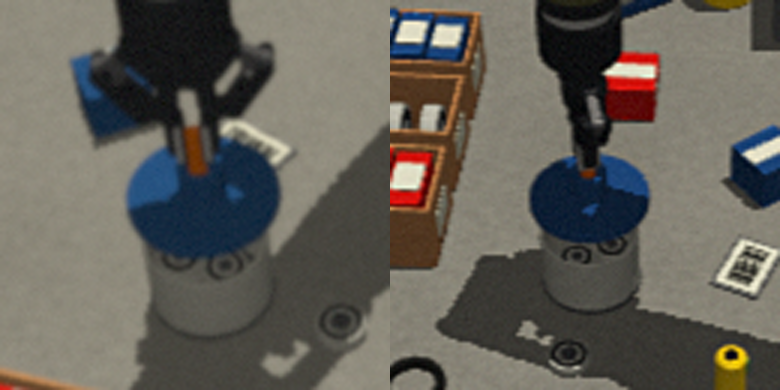

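The crops show the cover level and centred over the tin, with about 4 cm left to go. I lower gently.

arm_command --rows '[0.2, 0.1, 0.5, 0, 0, 0, -1, 0.2, 0.1, 1, 0, 0, 0, -1, 0.2, 0.1, 1.5, 0, 0, 0, -1, 0.2, 0.1, 2, 0, 0, 0, -1, 0.2, 0.1, 2.5, 0, 0, 0, -1, 0.2, 0.1, 2.8, 0, 0, 0, -1, 0.2, 0.1, 3.1, 0, 0, 0, -1, 0.2, 0.1, 3.4, 0, 0, 0, -1, 0.2, 0.1, 3.6, 0, 0, 0, -1, 0.2, 0.1, 3.8, 0, 0, 0, -1, 0.2, 0.1, 3.8, 0, 0, 0, -1, 0.2, 0.1, 3.8, 0, 0, 0, -1]'

```text
t: 14.3
eef_pos: [0.6036, -0.1234, 0.1264]
eef_rot: [[0.946, 0.323, 0.0], [0.323, -0.946, -0.0], [0.0, 0.0, -1.0]]
ft_force: [-0.0, -0.0, -4.2]
gripper_width: 0.0119
grip_force: 58.9
```

```bash
python3 -c "
from h import *
shift(.6022,-.1225,.1221)"
```

```text
t 14.3 pos [ 0.6036 -0.1234  0.1264] w 0.0119 gf 58.9 F [-0.  -0.  -4.2] SHIFT cm [-0.1  -0.13  0.43]
```

Plug is in the mouth, with no contact yet. I lower the last 4 mm, slightly re-centring.

arm_command --rows '[-0.1, -0.1, 0.1, 0, 0, 0, -1, -0.1, -0.1, 0.2, 0, 0, 0, -1, -0.1, -0.1, 0.3, 0, 0, 0, -1, -0.1, -0.1, 0.4, 0, 0, 0, -1, -0.1, -0.1, 0.4, 0, 0, 0, -1, -0.1, -0.1, 0.4, 0, 0, 0, -1]'

```text
t: 14.8
eef_pos: [0.6023, -0.1228, 0.1223]
eef_rot: [[0.946, 0.323, -0.0], [0.323, -0.946, 0.0], [-0.0, -0.0, -1.0]]
ft_force: [0.2, -0.4, -4.3]
gripper_width: 0.0115
grip_force: 58.8
```

arm_command --rows '[0, 0, 0.1, 0, 0, 0, -1, 0, 0, 0.1, 0, 0, 0, -1, 0, 0, 0.2, 0, 0, 0, -1, 0, 0, 0.2, 0, 0, 0, -1, 0, 0, 0.2, 0, 0, 0, -1]'

```text
t: 15.22
eef_pos: [0.6025, -0.123, 0.122]
eef_rot: [[0.946, 0.323, 0.0], [0.323, -0.946, -0.0], [0.0, 0.001, -1.0]]
ft_force: [-4.3, 0.6, 5.3]
gripper_width: 0.012
grip_force: 59.8
```

Contact came at exactly the expected height, so the lid is home. I let go and rise.

arm_command --rows '[0, 0, -0.1, 0, 0, 0, -1, 0, 0, -0.1, 0, 0, 0, -0.6, 0, 0, -0.1, 0, 0, 0, 0, 0, 0, -0.1, 0, 0, 0, 0.5, 0, 0, -0.1, 0, 0, 0, 1, 0, 0, -0.1, 0, 0, 0, 1, 0, 0, -1, 0, 0, 0, 1, 0, 0, -3, 0, 0, 0, 1, 0, 0, -5, 0, 0, 0, 1, 0, 0, -6.5, 0, 0, 0, 1, 0, 0, -6.5, 0, 0, 0, 1, 0, 0, -6.5, 0, 0, 0, 1]'

```text
t: 16.22
eef_pos: [0.6031, -0.1231, 0.1869]
eef_rot: [[0.946, 0.323, 0.003], [0.323, -0.946, -0.001], [0.003, 0.002, -1.0]]
ft_force: [-0.2, -0.3, -1.2]
gripper_width: 0.0854
grip_force: 0.0
```

```bash
python3 -c "
from h import *
shift(.6025,-.123,.087)
c=snap('wrist','w4'); print([proj(c,np.array([.6025,-.123,z])).round(1) for z in (.082,.112,.146)])
c2=snap('scene','s4'); t=c2['pixels'][150:270,190:310]
cv2.imwrite('pics/c4.png',np.hstack([c['pixels'],cv2.resize(t,(400,400))])[:, :][:, 180:980])"
```

```text
t 16.2167 pos [ 0.6031 -0.1231  0.1869] w 0.0854 gf 0.0 F [-0.2 -0.3 -1.2] SHIFT cm [-0.08 -0.04  9.99]
[array([318.3, 197.3]), array([318.3, 208.4]), array([318.2, 224.8])]
```

View pics/c4.png

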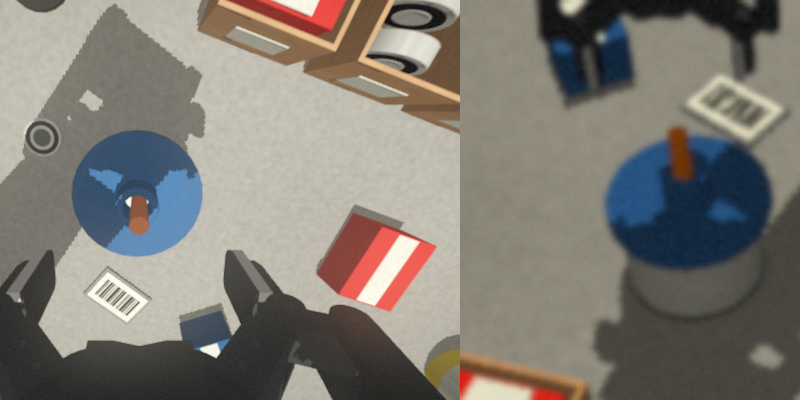

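The wrist view shows the stem top at (319,226) and the cover centred at (317,194), level on the tin and matching predictions within about 2 mm. I descend to the collar and grip it.

arm_command --rows '[-0.1, 0, 2, 0, 0, 0, 1, -0.1, 0, 4, 0, 0, 0, 1, -0.1, 0, 6, 0, 0, 0, 1, -0.1, 0, 8, 0, 0, 0, 1, -0.1, 0, 9.5, 0, 0, 0, 1, -0.1, 0, 9.9, 0, 0, 0, 1, -0.1, 0, 9.9, 0, 0, 0, 1, -0.1, 0, 9.9, 0, 0, 0, 1]'

```text
t: 16.98
eef_pos: [0.6011, -0.1231, 0.086]
eef_rot: [[0.946, 0.323, -0.001], [0.323, -0.946, 0.0], [-0.001, -0.001, -1.0]]
ft_force: [0.4, 0.2, 0.2]
gripper_width: 0.0852
grip_force: 0.0
```

arm_command --rows '[0, 0, 0, 0, 0, 0, 0.3, 0, 0, 0, 0, 0, 0, 0.1, 0, 0, 0, 0, 0, 0, 0, 0, 0, 0, 0, 0, 0, -0.1, 0, 0, 0, 0, 0, 0, -0.2, 0, 0, 0, 0, 0, 0, -0.4, 0, 0, 0, 0, 0, 0, -1, 0, 0, 0, 0, 0, 0, -1, 0, 0, 0, 0, 0, 0, -1, 0, 0, 0, 0, 0, 0, -1]'

```text
t: 17.82
eef_pos: [0.602, -0.1232, 0.0876]
eef_rot: [[0.946, 0.323, 0.001], [0.323, -0.946, -0.0], [0.001, 0.001, -1.0]]
ft_force: [-1.5, 0.6, 5.2]
gripper_width: 0.0337
grip_force: 59.6
```

arm_command --rows '[0, 0, -0.2, 0, 0, 0, -1, 0, 0, -0.5, 0, 0, 0, -1, 0, 0, -0.8, 0, 0, 0, -1, 0, 0, -1.2, 0, 0, 0, -1, 0, 0, -1.6, 0, 0, 0, -1, 0, 0, -2, 0, 0, 0, -1, 0, 0, -2, 0, 0, 0, -1, 0, 0, -2, 0, 0, 0, -1]'

```text
t: 18.48
eef_pos: [0.6016, -0.1232, 0.1069]
eef_rot: [[0.946, 0.323, 0.001], [0.323, -0.946, -0.0], [0.001, 0.001, -1.0]]
ft_force: [-0.8, -0.3, -1.9]
gripper_width: 0.034
grip_force: 59.8
```

```bash
python3 -c "
from h import *
shift(.602,-.1232,.24)"
```

```text
t 18.4833 pos [ 0.6016 -0.1232  0.1069] w 0.034 gf 59.8 F [-0.8 -0.3 -1.9] SHIFT cm [  0.05   0.02 -13.31]
```

Only about 0.2 kg hangs on the gripper: the cover alone. I lift on, straight up.

arm_command --rows '[0, 0, -0.5, 0, 0, 0, -1, 0, 0, -1.5, 0, 0, 0, -1, 0, 0, -2.5, 0, 0, 0, -1, 0, 0, -3.5, 0, 0, 0, -1, 0, 0, -4.5, 0, 0, 0, -1, 0, 0, -5.5, 0, 0, 0, -1, 0, 0, -7, 0, 0, 0, -1, 0, 0, -8.5, 0, 0, 0, -1, 0, 0, -10, 0, 0, 0, -1, 0, 0, -11.5, 0, 0, 0, -1, 0, 0, -12.5, 0, 0, 0, -1, 0, 0, -13, 0, 0, 0, -1]'

```text
t: 19.48
eef_pos: [0.6022, -0.1234, 0.2392]
eef_rot: [[0.946, 0.323, 0.004], [0.323, -0.946, -0.001], [0.003, 0.002, -1.0]]
ft_force: [1.0, -0.2, -2.0]
gripper_width: 0.034
grip_force: 59.9
```

arm_command --rows '[0, 0, 0, 0, 0, 0, -1, 0, 0, 0, 0, 0, 0, -1, 0, 0, 0, 0, 0, 0, -1, 0, 0, 0, 0, 0, 0, -1, 0, 0, 0, 0, 0, 0, -1, 0, 0, 0, 0, 0, 0, -1]'

```text
t: 19.98
eef_pos: [0.601, -0.1231, 0.2355]
eef_rot: [[0.946, 0.323, -0.001], [0.323, -0.946, 0.0], [-0.001, -0.001, -1.0]]
ft_force: [-0.4, 0.0, -2.2]
gripper_width: 0.034
grip_force: 59.9
```

```bash
python3 -c "
from h import *
shift(.602,-.1232,.24)
a=snap('scene','s5')['pixels'];b=snap('side','d5')['pixels']
cv2.imwrite('pics/c5.png',np.hstack([cv2.resize(a[80:280,180:380],(400,400)),cv2.resize(b[70:270,210:410],(400,400))]))"
```

```text
t 19.9833 pos [ 0.601  -0.1231  0.2355] w 0.034 gf 59.9 F [-0.4  0.  -2.2] SHIFT cm [ 0.09  0.04 -0.45]
```

View pics/c5.png

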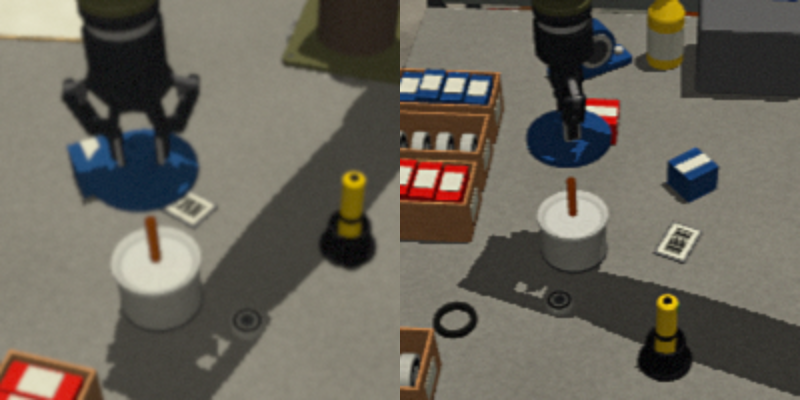

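The inner lid sits level on the tin with its stem showing. The blue cover is level about 7 cm above the stem tip, and the wand is in its cup. I hand it in.

```bash
python3 -c "
from plant import manip
print(manip.finish_job())"
```

```text
the job is handed in; nothing more can be done
None
```

The job is handed in, about 20 s on the clock: the barcode was held under the wand for over a second, the wand is back in its cup, the clear inner lid sits home on the tin, and the blue cover is held level about 7 cm above the stem tip. The hand-in returned no verdict.

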